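Restock the treatment caddy

ROBOT

A 6-joint arm with a two-finger parallel gripper is mounted at the origin on the work surface. World frame = base frame: x ahead of the robot, y to its left, z up, the work surface at z = 0. Lengths are in m, angles in rad, forces in N, time in s.
With the tool pointing down it reaches from about 0.25 to 0.8 m from the base axis. Payload 8.5 kg.
Tool frame: the origin (TCP) lies between the finger pads; the fingertips stand 14 mm ahead of it and the grasp point (between the pads) lies 5 mm behind it; z points along the fingers, y is the line along which they close (so a half turn about z gives the same grasp; the last joint's range is limited). The gripper opens to 85 mm and grips with 20 to 120 N. Pads are 22 mm wide; open, the fingers measure 114 mm over their backs; the gripper's body (76 mm by 85 mm) begins 54 mm behind the grasp point. The pads swing forward as they close: fully open they stand 13 mm farther back than shut.
Start: joints at [0, 0.238, -0.013, 1.319, 0, 1.571], TCP at [0.525, -0, 0.245] pointing down, gripper open.
Joint ranges: [-2.66, 2.66], [-1.03, 1.9], [-1.14, 1.46], [-1.82, 2.27], [-1.45, 1.34], [-3.14, 3.14]. Speed limits (rad/s): [2.22, 2.22, 2.79, 3.14, 3.14, 3.14].

INTERFACE

Orientations are given as [roll, pitch, yaw] about the fixed x, y, z axes, in that order (R = Rz(yaw) Ry(pitch) Rx(roll)).
In Python, from rig import ctrl gives the robot as it stands. The module is installed in compiled form; this text tells all that it offers.
- The arm moves only by the tool step_arm, never from a script. Its argument "increments" is one flat list of numbers, 7 for each row, row after row: the shift along the tool's x, y, z in units of 0.6 m (1.0 is 0.6 m), then the turn, a rotation vector about the tool's x, y, z in units of 0.5 rad (1.0 is 0.5 rad), then the opening, from 0 (shut) to 1 (fully open). In form: [tx, ty, tz, rx, ry, rz, hand, tx, ty, tz, rx, ry, rz, hand, ...]. A call has 1 to 5 rows; each row is the pose to reach, as a shift and turn from the pose commanded when the call began, along the tool's axes at that moment; what a row does not reach only later rows make up. A row lasts 1/8 s, in which the tool goes at most 62.5 mm and 10.7 degrees, less where a joint would pass 70% of its speed; a pose out of reach is approached as far as the arm can. A call with a number of a shift or a turn outside -1 to 1 is refused whole. A call with a gripper value outside its range is refused whole. The fingers move at their own pace and stop on an object; "grip_force" is the grip in N (left out, the last holds). Time passes only in rows, so rows that repeat a pose let the fingers close. It gives the time, the measured TCP pose, the force, the opening and the grip force at its end, in the units of the state.
- ctrl.read_state(): the state, without advancing time (a new reading comes with each control period).
- ctrl.capture(name): name is "scene" or "side" or "wrist"; returns (picture, depth): 400x640x3 uint8, red, green, blue; 400x640 float32, m along the optical axis (not along the pixel's ray), 0 where there is no reading.
- ctrl.calibration(name): a dict with "intrinsics" (3x3 intrinsics, pixels), "R" (3x3) and "t" (3): a world point X has camera coordinates R X + t; the wrist camera has in their place "tool_from_camera" (4x4, takes a point from camera to tool coordinates, whose origin is the TCP and whose axes are the flange's). Camera axes: x right, y down, z forward; pixel columns grow to the right and rows downward; lengths in m; the calibration is good to about 2 mm. A picture is of the moment at which its call begins: read the wrist's pose just before it. calibration takes no time and is no camera call.
- ctrl.hand_in(): hands the job in; it is judged then, once.
The state is a dict: "clock": time; "joints": joint angles; "qd": joint speeds; "joint_torque": joint torques, N m; "tcp_pos": TCP position; "orientation": TCP orientation; "force": force on the tool from outside, world axes, zero at the start; "wrist_torque": the same for the moment, N m; "opening": finger opening in m; "grasp_force": force on a finger pad.
Only numpy, scipy, OpenCV 4.12 (cv2) and the standard library are available. Lean on these libraries where they do the work, as an engineer would, in place of code of your own. Each camera call takes 0.05 s, during which the arm holds its last target. There are 200 camera calls.

TASK

Pack the blue caddy for the next treatment: stand the green oil bottle, which is lying down, upright on its base (cap up) in the small end bay, and put the green glass jar and the palm brush, each upright (the brush bristles down), one in each of the two large bays. The yellow mat in the caddy is sprung and its height differs each time, so feel for it: set every thing down on it gently, neither dropping it nor pushing the mat down. Leave everything else on the trolley standing where it is.

Things in the scene. Friction and masses are not known exactly. Their poses are not given: they have to be found in the camera images.
- caddy: Blue plastic caddy, fixed, open on top, 110 (its x) x 290 (its y) mm, 66 mm high, walls and dividers 4 mm. Three bays in a row along y: two large (102 x 102 mm inside) at -y and in the middle, one small (102 in x, 70 in y) at +y. Origin on the table under it, z up. A level yellow mat lies in all bays, its top 15 to 50 mm above the table (differs each time, not reported)
- bay_a (a point): Centre of the mouth of the large bay at the caddy's -y end, level with the wall tops (66 mm above the table); axes as the caddy's
- bay_b (a point): Centre of the mouth of the large bay in the middle, same height; axes as the caddy's
- bay_small (a point): Centre of the mouth of the small bay at the +y end (102 mm along x, 70 mm along y), same height; axes as the caddy's
- mat (a joint): How far the sprung yellow mat is pressed down below its set height (m): 0 when free, at most 0.020. It carries all three things without moving and gives way when pressed with more than some 7 N in all; more than 0.004 counts as pushed down
- bottle: Square green glass oil bottle with white cap, 150 mm long, 0.2 kg, lying on a flat side. x axis: along it from base to cap. Body 46 x 46 mm (x from -75 to +25 mm), then a neck 24 mm thick and a cap 30 mm thick (x 47 to 75 mm). Origin: underside of the lying bottle (23 mm below its axis), half way along; z up while it lies. Upright, x points up and the base is 75 mm below the origin
- bottle_mid (a point): Point on the bottle's axis, half way along its 150 mm (23 mm above the origin of the lying bottle); axes as the bottle's
- jar: Green glass cupping jar, standing, open on top, 86 mm high, about 0.18 kg. Rim 62 mm outside diameter (from 73 to 86 mm up, wall 4 mm), neck 56 mm, belly 74 mm at 34 mm up, foot 52 mm. Origin at the centre of its underside, z up
- brush: Round wooden palm brush, bristles down, 80 mm high, about 0.13 kg. Bristle pad 76 mm diameter (rigid, 20 mm), wooden disc 86 mm diameter to 36 mm up, on it an upright bar handle 70 mm long (its x), 22 mm thick (its y), from 36 to 80 mm up. Origin at the centre of its underside, z up
- amber_jar_1: Bystander: amber glass jar, same shape as the green one, origin under it
- amber_jar_2: Bystander: second amber glass jar, origin under it
- lotion: Bystander: white lotion bottle, 68 mm diameter, 190 mm high, origin under it
- salve_tin: Bystander: aluminium tin, 70 mm diameter, 50 mm high, origin under it
- tape_roll: Bystander: roll of tape lying flat, 90 mm diameter, 30 mm high, origin under it
- spray: Bystander: blue bottle with white cap, 56 mm diameter, 170 mm high, origin under it

How it is judged:
At the end, for the whole second after the job is handed in: Bottle in the small bay, cap up, within 0.12 rad of vertical; jar and brush one in each large bay, within 35 mm of its centre along each side and 0.12 rad of upright; all rest down on the mat (not on a wall) and are still (under 20 mm/s) (x of bottle_mid in the frame of bay_small between -0.04 and 0.04 m and y of bottle_mid in the frame of bay_small between -0.03 and 0.03 m and angle between bottle's own x axis and vertical below 0.12 rad and ((x of jar in the frame of bay_a between -0.035 and 0.035 m and y of jar in the frame of bay_a between -0.035 and 0.035 m and x of brush in the frame of bay_b between -0.035 and 0.035 m and y of brush in the frame of bay_b between -0.035 and 0.035 m) or (x of jar in the frame of bay_b between -0.035 and 0.035 m and y of jar in the frame of bay_b between -0.035 and 0.035 m and x of brush in the frame of bay_a between -0.035 and 0.035 m and y of brush in the frame of bay_a between -0.035 and 0.035 m)) and angle between each of jar, brush's own z axis and vertical below 0.12 rad and z of each of jar, brush in the frame of caddy below 0.062 m and z of bottle_mid in the frame of caddy below 0.135 m and linear speed of each of bottle, jar, brush below 0.02 m/s); the robot touches nothing.
It fails at once if a thing is dropped (more than about 8 mm) or thrown in: it moves faster than 0.4 m/s inside the caddy ((x of bottle_mid in the frame of caddy between -0.055 and 0.055 m and y of bottle_mid in the frame of caddy between -0.15 and 0.15 m and z of bottle_mid in the frame of caddy below 0.15 m and linear speed of bottle above 0.4 m/s) or (x of jar in the frame of caddy between -0.055 and 0.055 m and y of jar in the frame of caddy between -0.15 and 0.15 m and z of jar in the frame of caddy below 0.075 m and linear speed of jar above 0.4 m/s) or (x of brush in the frame of caddy between -0.055 and 0.055 m and y of brush in the frame of caddy between -0.15 and 0.15 m and z of brush in the frame of caddy below 0.075 m and linear speed of brush above 0.4 m/s)).
It fails at once if the sprung mat is pushed down by more than 4 mm (pressed hard) (value of joint mat above 0.004 m).
It fails at once if a bystander (amber jars, lotion, tin, tape, spray) is moved more than 30 mm (distance of any of amber_jar_1, amber_jar_2, lotion, salve_tin, tape_roll, spray from where it was at the start of the episode above 0.03 m).
It also fails if it takes over 72 s, if anything falls off the work surface, if the arm or the gripper's body presses on something with over 40 N, if the wrist force passes 120 N, or if a joint passes its speed limit or range.

## Working session

There is one attempt and no reset: what is moved stays moved. The work goes in short steps, Python scripts to look and compute and a tool call to move; the robot and the scene stay as the last step left them, time stands still between calls to the robot, and variables do not carry over. Pictures are saved under pics/ and viewed, at most 10 in all, crops included, and the job is handed in when it is done.

Besides the shell and the picture viewer there is one more tool, called after "Request:" as name(argument=value, ...) on one line, values as JSON. step_arm: Moves the arm, as the interface text tells. Shifts and turns lie within -1 to 1; 1 stands for 0.6 m of shift or 0.5 rad of turn. Its arguments: {"type":"object","properties":{"increments":{"type":"array","items":{"type":"number"}},"grip_force":{"type":"number"}},"required":["increments"]}

```bash
mkdir -p pics
cat > h.py <<'E'
import numpy as np, cv2
from rig import ctrl
from scipy.spatial.transform import Rotation as Ro
def cloud(name):
    s=ctrl.read_state(); im,d=ctrl.capture(name); c=ctrl.calibration(name); K=np.array(c["intrinsics"])
    v,u=np.mgrid[0:400,0:640]
    P=np.stack([(u-K[0,2])/K[0,0]*d,(v-K[1,2])/K[1,1]*d,d],-1)
    if "R" in c: W=(P-np.array(c["t"]))@np.array(c["R"])
    else:
        T=np.array(c["tool_from_camera"]); W=P@T[:3,:3].T+T[:3,3]
        W=W@Ro.from_euler('xyz',s["orientation"]).as_matrix().T+np.array(s["tcp_pos"])
    W[d==0]=np.nan
    return im,W
E
python3 - <<'E'
from h import *
print(ctrl.read_state())
ims=[]
for n in ["scene","side"]:
    im,W=cloud(n); np.savez(f"/tmp/{n}.npz",im=im,W=W)
    cv2.imwrite(f"pics/{n}.png",im[:,:,::-1])
    c=ctrl.calibration(n); print(n,-np.array(c["R"]).T@np.array(c["t"]),c["intrinsics"])
E
```

```text
{'clock': 0.0, 'joints': array([-4.20637884e-05,  2.38802293e-01, -1.42553063e-02,  1.31919411e+00,
        7.39158084e-06,  1.57080556e+00]), 'qd': array([ 9.69143848e-05, -1.33059184e-03,  1.95181505e-03,  1.24942700e-03,
       -8.25240506e-04, -6.80923912e-04]), 'joint_torque': array([ 1.29771975e-03, -5.38790166e+01,  3.46437156e+01,  1.83730113e-02,
        1.69192181e-04,  6.54446694e-05]), 'tcp_pos': array([ 5.24607266e-01, -1.99027142e-05,  2.44665913e-01]), 'orientation': array([-3.14013727e+00, -7.37813033e-06,  1.57074502e+00]), 'force': array([0.15329381, 0.28903311, 0.63191024]), 'wrist_torque': array([ 0.04744493,  0.03335219, -0.05791017]), 'grasp_force': 0.0, 'opening': 0.08532946333413013}
scene [ 1.13825353 -0.47988299  0.76220493] [[365.08926068   0.         321.93160398]
 [  0.         365.08926068 201.63387721]
 [  0.           0.           1.        ]]
side [ 0.10526414 -0.58462172  0.87474289] [[412.10422199   0.         321.33314068]
 [  0.         412.10422199 198.16630269]
 [  0.           0.           1.        ]]
```

View pics/scene.png

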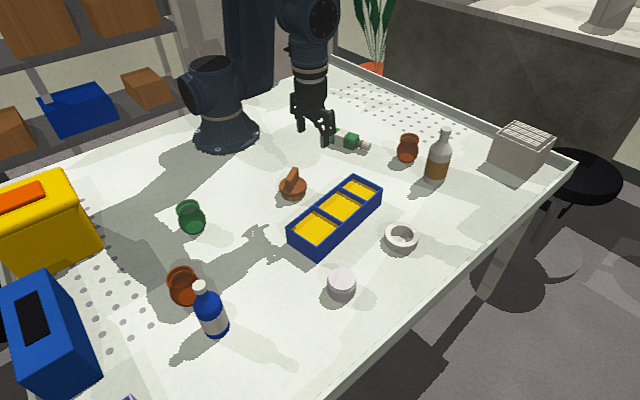

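View pics/side.png

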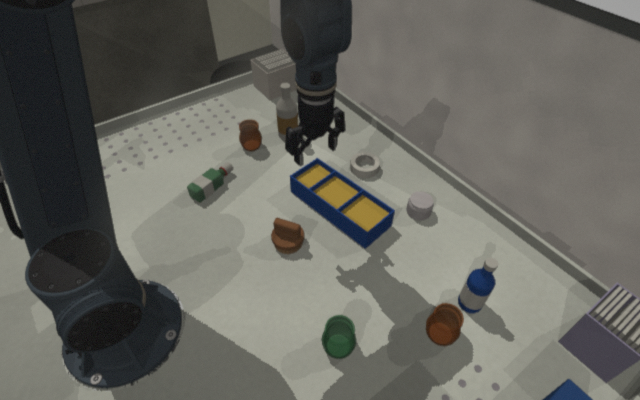

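The scene view shows the caddy at about (335,218), the lying bottle (345,138), the brush (293,185) and the green jar (190,217). In the side view they are at (340,203), (210,182), (288,235) and (339,337).

Run:
```python
from h import *
A=[];C=[];S=[]
for i,n in enumerate(["scene","side"]):
    z=np.load(f"/tmp/{n}.npz"); W=z["W"].reshape(-1,3); im=z["im"].reshape(-1,3)
    m=np.isfinite(W[:,0])&(W[:,0]>0.15)&(W[:,0]<1.0)&(abs(W[:,1])<.6)&(W[:,2]>0.008)&(W[:,2]<0.2)
    A.append(W[m]);C.append(im[m]);S.append(np.full(m.sum(),i))
    t=np.isfinite(W[:,0])&(W[:,0]>0.2)&(W[:,0]<.8)&(abs(W[:,1])<.4)&(abs(W[:,2])<.008); print(n,"table z",np.median(W[t,2]))
P=np.vstack(A);C=np.vstack(C);S=np.hstack(S)
hsv=cv2.cvtColor(C[None],cv2.COLOR_RGB2HSV)[0].astype(int)
g=np.zeros((400,600),np.uint8); ij=((P[:,:2]-[0.1,-.6])/.004).astype(int)
ok=(ij[:,0]<400)&(ij[:,1]<600); g[ij[:,0],ij[:,1]]=255
g=cv2.morphologyEx(g,cv2.MORPH_CLOSE,np.ones((3,3)))
n,L=cv2.connectedComponents(g); lab=L[ij[:,0],ij[:,1]]
for k in range(1,n):
    q=lab==k
    if q.sum()<60: continue
    p=P[q]; print(k,q.sum(),"min",p.min(0).round(3),"max",p.max(0).round(3),"rgb",np.median(C[q],0), "top c",cv2.minAreaRect(p[p[:,2]>p[:,2].max()-.008][:,:2].astype(np.float32)))
ye=(hsv[:,0]>18)&(hsv[:,0]<35)&(hsv[:,1]>150)&(P[:,0]>.4)&(P[:,0]<.8)&(abs(P[:,1])<.25)
print("mat z",[np.percentile(P[ye&(S==i),2],[5,50,95]).round(4) for i in (0,1)])
bl=(hsv[:,0]>105)&(hsv[:,0]<130)&(hsv[:,1]>120)&(P[:,0]>.4)&(P[:,0]<.75)&(abs(P[:,1])<.25)
for i in (0,1,2):
    q=bl&(P[:,2]>.058)&(P[:,2]<.074)&((S==i)|(i==2)); print("caddy",q.sum(),cv2.minAreaRect(P[q][:,:2].astype(np.float32)),np.median(P[q,2]))
gr=(hsv[:,0]>45)&(hsv[:,0]<90)&(hsv[:,1]>80)
for i in (0,1):
  q=gr&(S==i)&(P[:,1]>0); p=P[q]; print("bottle green",i,q.sum(),p.min(0).round(3),p.max(0).round(3),cv2.minAreaRect(p[:,:2].astype(np.float32)))
np.savez("/tmp/pc.npz",P=P,C=C,S=S,lab=lab,hsv=hsv)
```

```text
scene table z 0.0011664954824690138
side table z -0.0019168183797254744
1 3309 min [ 0.15  -0.6    0.008] max [ 0.289 -0.515  0.2  ] rgb [126.  98.   0.] top c ((0.21659541130065918, -0.5588079690933228), (0.08069179952144623, 0.13322502374649048), 88.89043426513672)
2 1362 min [0.286 0.25  0.008] max [0.439 0.333 0.051] rgb [74. 93. 71.] top c ((0.3422980308532715, 0.28695914149284363), (0.10248519480228424, 0.05100030452013016), 20.955148696899414)
3 1897 min [ 0.325 -0.347  0.008] max [ 0.401 -0.275  0.089] rgb [46. 75. 51.] top c ((0.3624853491783142, -0.310111403465271), (0.0609225332736969, 0.06352544575929642), 84.45039367675781)
4 1486 min [ 0.385 -0.055  0.008] max [0.473 0.03  0.084] rgb [94. 67. 47.] top c ((0.4291214048862457, -0.011716250330209732), (0.025074882432818413, 0.0692329853773117), 31.80051040649414)
5 1127 min [0.508 0.348 0.008] max [0.583 0.421 0.091] rgb [84. 56. 39.] top c ((0.5436317324638367, 0.385692298412323), (0.06400840729475021, 0.061431631445884705), 37.08047866821289)
6 2188 min [ 0.523 -0.457  0.008] max [ 0.599 -0.386  0.089] rgb [83. 49. 26.] 
[... 1779 characters left out ...]
956848), (0.11134413629770279, 0.29266902804374695), 8.60103702545166) 0.06454210916099036
caddy 578 ((0.6093762516975403, 0.004127800464630127), (0.11243584752082825, 0.29149624705314636), 9.122896194458008) 0.06254434426009642
caddy 1400 ((0.6101622581481934, 0.004918381571769714), (0.11550769954919815, 0.2931801378726959), 8.601036071777344) 0.06337749426736893
bottle green 0 153 [0.299 0.253 0.01 ] [0.405 0.319 0.051] ((0.35383716225624084, 0.2881620526313782), (0.10550745576620102, 0.04345043748617172), 18.387237548828125)
bottle green 1 12 [0.299 0.267 0.011] [0.397 0.295 0.046] ((0.3498123288154602, 0.27516692876815796), (0.10202877968549728, 0.015506783500313759), 17.683679580688477)
```

Request:
step_arm(increments=[-0.267,-0.175,0,0,0,0,1,-0.267,-0.175,0,0,0,0,1,-0.267,-0.175,0,0,0,0,1,-0.267,-0.175,0,0,0,0,1,-0.267,-0.175,0,0,0,0,1], grip_force=30)

```text
clock: 0.72
tcp_pos: [0.4199, -0.1604, 0.2453]
orientation: [3.141, -0.0, 1.569]
force: [-0.2, -0.2, -0.5]
opening: 0.0852
grasp_force: 0.0
```

Request:
step_arm(increments=[-0.25,-0.096,0.075,0,0,0,1,-0.25,-0.096,0.075,0,0,0,1,-0.25,-0.096,0.075,0,0,0,1,-0.25,-0.096,0.075,0,0,0,1,-0.25,-0.096,0.075,0,0,0,1])

```text
clock: 1.35
tcp_pos: [0.3633, -0.3093, 0.2001]
orientation: [-3.141, -0.001, 1.572]
force: [0.6, -0.0, -0.2]
opening: 0.085
grasp_force: 0.0
```

```bash
cat >> h.py <<'E'
def inc(p,R=None):
    "increments from measured pose to TCP position p (and rotation R)"
    s=ctrl.read_state(); R0=Ro.from_euler('xyz',s["orientation"])
    R=R or R0
    d=R0.inv().apply(np.array(p)-s["tcp_pos"])/.6
    r=(R0.inv()*R).as_rotvec()/.5
    print("inc",d.round(4),r.round(4),"| tcp",s["tcp_pos"].round(4),"F",s["force"].round(2),"t",round(s["clock"],2),"j",s["joints"].round(2),"op",round(s["opening"],4))
DOWN=Ro.from_euler('xyz',[np.pi,0,np.pi/2])
E
python3 - <<'E'
from h import *
inc([.3625,-.310,.074],DOWN)
z=np.load("/tmp/pc.npz"); P,C,S,lab,hsv=[z[k] for k in("P","C","S","lab","hsv")]
for i in(0,1,2):
  q=(lab==3)&((S==i)|(i==2))&(P[:,2]>.076); print("jar",cv2.minEnclosingCircle(P[q][:,:2].astype(np.float32)))
  q=(lab==4)&((S==i)|(i==2))&(P[:,2]>.072); print("brush",cv2.minAreaRect(P[q][:,:2].astype(np.float32)))
  q=(lab==2)&((S==i)|(i==2)); p=P[q]; print("bottle",cv2.minAreaRect(p[:,:2].astype(np.float32)),p[:,2].max())
  q=q&(P[:,2]>.035)&(P[:,2]<.06); p=P[q]; print("  upper",cv2.minAreaRect(p[:,:2].astype(np.float32)),len(p))
  q=(lab==2)&((S==i)|(i==2))&(hsv[:,1]<40)&(C.max(1)>120); p=P[q]; print("  pale",np.median(p,0),p.min(0),p.max(0),len(p))
ye=(hsv[:,0]>18)&(hsv[:,0]<35)&(hsv[:,1]>150)&(P[:,0]>.4)&(P[:,0]<.8)&(abs(P[:,1])<.25)
th=np.radians(8.7);R=np.array([[np.cos(th),np.sin(th)],[-np.sin(th),np.cos(th)]])
l=(P[:,:2]-[.611,.005])@R.T
for i in (0,1):
  print(np.histogram(l[ye&(S==i),1],np.arange(-.15,.155,.01))[0])
E
```

```text
inc [-0.0013 -0.0012  0.2102] [-0.0006 -0.0014  0.0025] | tcp [ 0.3633 -0.3093  0.2001] F [ 0.56 -0.01 -0.23] t 1.35 j [-0.71  0.18 -0.21  1.18  0.    0.86] op 0.085
jar ((0.3621022403240204, -0.30910298228263855), 0.03237517178058624)
brush ((0.4312151372432709, -0.01127978041768074), (0.021175289526581764, 0.06778685748577118), 32.29727554321289)
bottle ((0.365908145904541, 0.29320839047431946), (0.1481754183769226, 0.0510198250412941), 15.891236305236816) 0.05124478336402502
  upper ((0.36981692910194397, 0.29587215185165405), (0.13893859088420868, 0.051059991121292114), 18.400785446166992) 287
  pale [0.34226493 0.28436129 0.0382    ] [0.30212176 0.25223797 0.00807506] [0.43764604 0.33261861 0.05118743] 185
jar ((0.36129581928253174, -0.3096143901348114), 0.03170774132013321)
brush ((0.4277644157409668, -0.012342091649770737), (0.022384900599718094, 0.06881414353847504), 32.28502655029297)
bottle ((0.36166146397590637, 0.29391875863075256), (0.1511732041835785, 0.050081707537174225), 17.50835418701172) 0.04889407708138559
  upper ((0.3601298928260803, 0.29356884956359863), (0.147
[... 251 characters left out ...]
rush ((0.4290962815284729, -0.011755652725696564), (0.025263287127017975, 0.06924539804458618), 32.285030364990234)
bottle ((0.36307892203330994, 0.2946259081363678), (0.15420569479465485, 0.05148366466164589), 19.91457748413086) 0.05124478336402502
  upper ((0.3625825047492981, 0.2947756350040436), (0.1532907336950302, 0.051404040306806564), 20.634828567504883) 749
  pale [0.3371497  0.28759369 0.04329265] [0.30212176 0.25223797 0.00807506] [0.43764604 0.33261861 0.05118743] 338
[  0   0  77 101  90 103  90  94  91  92  91  12   0  71  85  82  78  81
  75  77  77  54   0   6  69  67  68  64  68   7]
[ 0  0 81 91 94 93 86 86 86 91 77  1  4 76 78 78 82 73 76 77 70 40  0  8
 68 68 66 71 50  0]
```

Request:
step_arm(increments=[-0.001,-0.002,0.1,0,0,0,1,-0.001,-0.002,0.16,0,0,0,1,-0.001,-0.002,0.21,0,0,0,1,-0.001,-0.002,0.21,0,0,0,1,-0.001,-0.002,0.21,0,0,0,0.4], grip_force=30)

```text
clock: 1.98
tcp_pos: [0.3623, -0.3105, 0.0755]
orientation: [3.141, 0.001, 1.572]
force: [0.3, 0.4, -0.5]
opening: 0.0697
grasp_force: 0.0
```

Request:
step_arm(increments=[0,0,0,0,0,0,0.4,0,0,0,0,0,0,0.4,0,0,0,0,0,0,0.4,0,0,0,0,0,0,0.4,0,0,0,0,0,0,0.4])

```text
clock: 2.6
tcp_pos: [0.3623, -0.3114, 0.0762]
orientation: [3.139, 0.002, 1.571]
force: [-0.6, 1.4, 5.9]
opening: 0.0594
grasp_force: 31.3
```

Request:
step_arm(increments=[0,0,-0.03,0,0,0,0.4,0,0,-0.1,0,0,0,0.4,0,0,-0.18,0,0,0,0.4,0,0,-0.233,0,0,0,0.4,0,0,-0.233,0,0,0,0.4])

```text
clock: 3.22
tcp_pos: [0.3624, -0.3118, 0.2174]
orientation: [3.137, 0.004, 1.571]
force: [-0.6, -0.8, -1.9]
opening: 0.0592
grasp_force: 33.1
```

Request:
step_arm(increments=[0.03,0.04,0,0,0,0,0.4,0.08,0.095,0,0,0,0,0.4,0.13,0.155,0,0,0,0,0.4,0.18,0.21,0,0,0,0,0.4,0.19,0.22,0,0,0,0,0.4])

```text
clock: 3.85
tcp_pos: [0.4944, -0.1949, 0.2132]
orientation: [-3.141, -0.001, 1.574]
force: [0.1, 0.3, -2.1]
opening: 0.0596
grasp_force: 33.2
```

Request:
step_arm(increments=[0.03,0.04,0,0,0,0,0.4,0.08,0.095,0,0,0,0,0.4,0.13,0.155,0,0,0,0,0.4,0.18,0.21,0,0,0,0,0.4,0.187,0.218,0,0,0,0,0.4])

```text
clock: 4.47
tcp_pos: [0.6249, -0.0833, 0.2129]
orientation: [-3.14, -0.0, 1.573]
force: [0.1, -0.6, -1.4]
opening: 0.0594
grasp_force: 33.3
```

Run:
```python
from h import *
inc([.624,-.084,.076+.053],DOWN)
im,W=cloud("side"); cv2.imwrite("pics/s2.png",im[:,:,::-1])
hsv=cv2.cvtColor(im,cv2.COLOR_RGB2HSV); m=(hsv[...,0]>45)&(hsv[...,0]<90)&(hsv[...,1]>70)&(W[...,1]<.1)&(W[...,0]>.5)&(W[...,0]<.75)
p=W[m]; print(len(p),np.percentile(p,[1,50,99],axis=0).round(3))
```

```text
inc [-0.0013 -0.0013  0.1398] [-0.0024 -0.0005  0.004 ] | tcp [ 0.6249 -0.0833  0.2129] F [ 0.1  -0.56 -1.44] t 4.47 j [-0.13  0.43  0.19  1.33  0.    1.44] op 0.0594
694 [[ 0.588 -0.118  0.149]
 [ 0.61  -0.1    0.188]
 [ 0.654 -0.057  0.223]]
```

View pics/s2.png

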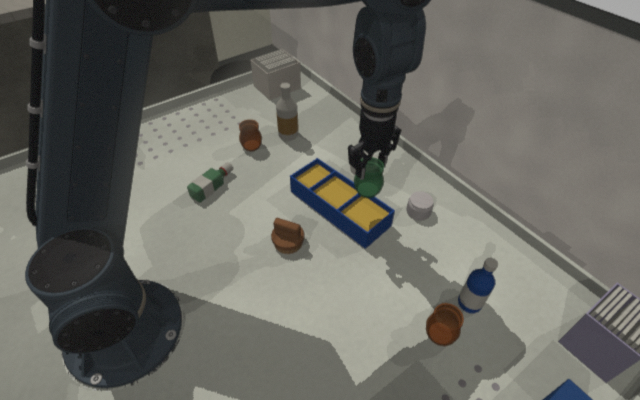

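The jar hangs upright in the gripper at about (370,180), above the near large bay. I'll lower it and feel for the mat.

Request:
step_arm(increments=[-0.001,-0.001,0.05,0,0,0,0.4,-0.001,-0.001,0.1,0,0,0,0.4,-0.001,-0.001,0.13,0,0,0,0.4,-0.001,-0.001,0.141,0,0,0,0.4,-0.001,-0.001,0.141,0,0,0,0.4])

```text
clock: 5.15
tcp_pos: [0.6227, -0.086, 0.1296]
orientation: [-3.141, 0.0, 1.57]
force: [-0.7, 0.1, -0.9]
opening: 0.0593
grasp_force: 33.3
```

Request:
step_arm(increments=[0,0,0,0,0,0,0.4,0,0,0.0015,0,0,0,0.4,0,0,0.0015,0,0,0,0.4])

```text
clock: 5.52
tcp_pos: [0.6235, -0.0852, 0.1289]
orientation: [3.141, 0.0, 1.571]
force: [0.9, 0.2, -1.9]
opening: 0.0592
grasp_force: 33.3
```

Request:
step_arm(increments=[0,0,0.0015,0,0,0,0.4,0,0,0.0015,0,0,0,0.4])

```text
clock: 5.78
tcp_pos: [0.6233, -0.0851, 0.1276]
orientation: [-3.141, -0.0, 1.571]
force: [0.2, 0.4, -1.7]
opening: 0.0595
grasp_force: 33.3
```

Request:
step_arm(increments=[0,0,0.0025,0,0,0,0.4,0,0,0.0025,0,0,0,0.4])

```text
clock: 6.02
tcp_pos: [0.6233, -0.0852, 0.126]
orientation: [-3.141, -0.0, 1.571]
force: [0.3, 0.5, -1.0]
opening: 0.0595
grasp_force: 33.3
```

Request:
step_arm(increments=[0,0,0.0015,0,0,0,0.4,0,0,0.0015,0,0,0,0.4])

```text
clock: 6.28
tcp_pos: [0.6233, -0.0852, 0.1252]
orientation: [-3.141, -0.0, 1.571]
force: [-0.9, -1.1, -1.6]
opening: 0.0594
grasp_force: 33.3
```

Request:
step_arm(increments=[0,0,0.0015,0,0,0,0.4,0,0,0.0015,0,0,0,0.4])

```text
clock: 6.52
tcp_pos: [0.6233, -0.0852, 0.1243]
orientation: [-3.141, -0.0, 1.571]
force: [0.7, -1.3, -1.5]
opening: 0.0596
grasp_force: 33.3
```

Request:
step_arm(increments=[0,0,0.0015,0,0,0,0.4,0,0,0.0015,0,0,0,0.4])

```text
clock: 6.78
tcp_pos: [0.6234, -0.0852, 0.1238]
orientation: [3.141, 0.0, 1.571]
force: [-1.4, -0.2, 2.3]
opening: 0.0595
grasp_force: 33.6
```

Run:
```python
from h import *
print(ctrl.read_state()["tcp_pos"])
im,W=cloud("wrist"); cv2.imwrite("pics/w1.png",im[:,:,::-1])
h=cv2.cvtColor(im,cv2.COLOR_RGB2HSV); m=(h[...,0]>18)&(h[...,0]<35)&(h[...,1]>150); p=W[m]; print(len(p),np.nanmedian(p,0), np.nanpercentile(p[:,2],[10,90]))
m=(h[...,0]>105)&(h[...,0]<130)&(h[...,1]>120)&(W[...,2]>.058)&(W[...,2]<.08); p=W[m]; print(len(p),np.nanmedian(p,0))
```

```text
[ 0.62340317 -0.08519921  0.12380865]
27608 [0.61132    0.00613036 0.0488613 ] [0.04797291 0.04975647]
5971 [ 0.6024959  -0.0240328   0.06693208]
```

Contact: the force rose by about 4 N at TCP z 0.1238, which puts the mat at about 48 mm. Releasing.

Request:
step_arm(increments=[0,0,0,0,0,0,0.75,0,0,0,0,0,0,0.85,0,0,0,0,0,0,1,0,0,0,0,0,0,1,0,0,-0.01,0,0,0,1])

```text
clock: 7.45
tcp_pos: [0.623, -0.0852, 0.1292]
orientation: [-3.141, -0.0, 1.571]
force: [0.2, 0.7, 0.3]
opening: 0.0855
grasp_force: 0.0
```

Request:
step_arm(increments=[0,0,-0.03,0,0,0,1,0,0,-0.08,0,0,0,1,0,0,-0.15,0,0,0,1,0,0,-0.15,0,0,0,1])

```text
clock: 7.95
tcp_pos: [0.625, -0.0854, 0.2234]
orientation: [3.135, 0.001, 1.571]
force: [0.6, 0.5, -0.2]
opening: 0.0852
grasp_force: 0.0
```

Run:
```python
from h import *
D=Ro.from_euler('z',32.2,degrees=True)*DOWN
inc([.4292,-.0118,.2],D)
im,W=cloud("side"); h=cv2.cvtColor(im,cv2.COLOR_RGB2HSV); m=(h[...,0]>45)&(h[...,0]<90)&(h[...,1]>70)&(W[...,0]>.5)&(W[...,0]<.75)&(W[...,1]<.1)
p=W[m]; print(len(p),np.percentile(p,[1,50,99],axis=0).round(3)); q=p[p[:,2]>.118]; print(cv2.minEnclosingCircle(q[:,:2].astype(np.float32)))
```

```text
inc [ 0.1228 -0.3266  0.0369] [ 0.0115  0.0051 -1.124 ] | tcp [ 0.625  -0.0854  0.2234] F [ 0.62  0.46 -0.23] t 7.95 j [-0.14  0.42  0.21  1.35 -0.    1.43] op 0.0852
752 [[ 0.587 -0.12   0.065]
 [ 0.611 -0.093  0.102]
 [ 0.653 -0.054  0.134]]
((0.6319496035575867, -0.08739317208528519), 0.05608348548412323)
```

Request:
step_arm(increments=[0.02,-0.06,0,0,0,-0.2,1,0.06,-0.16,0,0,0,-0.5,1,0.1,-0.26,0.02,0,0,-0.8,1,0.123,-0.327,0.037,0.01,0,-1,1,0.123,-0.327,0.037,0.01,0,-1,1])

```text
clock: 8.62
tcp_pos: [0.423, -0.0106, 0.1961]
orientation: [-3.134, -0.003, 2.073]
force: [1.0, -0.5, 0.5]
opening: 0.0853
grasp_force: 0.0
```

Run:
```python
from h import *
D=Ro.from_euler('z',32.2,degrees=True)*DOWN
inc([.4292,-.0118,.057],D)
```

```text
inc [-0.0075  0.01    0.2318] [-0.016  -0.007  -0.1196] | tcp [ 0.423  -0.0106  0.1961] F [ 0.95 -0.48  0.53] t 8.62 j [-0.02  0.09 -0.32  1.16 -0.    1.04] op 0.0853
```

Request:
step_arm(increments=[0,0,0.06,0,0,-0.12,1,0,0,0.11,0,0,-0.12,1,0,0,0.11,0,0,-0.12,1,0,0,0.11,0,0,-0.12,1])

```text
clock: 9.12
tcp_pos: [0.4276, -0.0116, 0.132]
orientation: [-3.137, -0.001, 2.13]
force: [0.2, 1.0, 0.4]
opening: 0.0851
grasp_force: 0.0
```

Run:
```python
from h import *
D=Ro.from_euler('z',32.2,degrees=True)*DOWN
inc([.4292,-.0118,.057],D)
```

```text
inc [-0.0018  0.0026  0.1249] [-0.0089 -0.0025 -0.0052] | tcp [ 0.4276 -0.0116  0.132 ] F [0.17 0.96 0.36] t 9.12 j [-0.03  0.15 -0.43  0.99 -0.    0.99] op 0.0851
```

Request:
step_arm(increments=[-0.001,0.002,0.06,-0.005,0,0,1,-0.001,0.002,0.11,-0.005,0,0,1,-0.001,0.002,0.124,-0.005,0,0,1,-0.001,0.002,0.124,-0.005,0,0,1,-0.001,0.002,0.124,-0.005,0,0,0])

```text
clock: 9.75
tcp_pos: [0.4289, -0.0115, 0.0581]
orientation: [-3.141, -0.0, 2.131]
force: [-0.1, -0.2, 0.0]
opening: 0.0698
grasp_force: 0.0
```

Request:
step_arm(increments=[0,0,0,0,0,0,0,0,0,0,0,0,0,0,0,0,0,0,0,0,0,0,0,0,0,0,0,0,0,0,0,0,0,0,0])

```text
clock: 10.38
tcp_pos: [0.4281, -0.0114, 0.0573]
orientation: [-3.14, -0.001, 2.131]
force: [-1.5, -0.2, 6.1]
opening: 0.0216
grasp_force: 30.6
```

Request:
step_arm(increments=[0,0,0,0,0,0,0,0,0,0,0,0,0,0,0,0,0,0,0,0,0])

```text
clock: 10.75
tcp_pos: [0.4281, -0.0115, 0.0573]
orientation: [-3.14, -0.001, 2.131]
force: [-1.1, 0.7, 6.5]
opening: 0.0217
grasp_force: 30.6
```

Request:
step_arm(increments=[0,0,-0.03,0,0,0,0,0,0,-0.1,0,0,0,0,0,0,-0.167,0,0,0,0,0,0,-0.167,0,0,0,0])

```text
clock: 11.25
tcp_pos: [0.4298, -0.0115, 0.1595]
orientation: [3.14, 0.001, 2.131]
force: [0.4, 0.5, -2.1]
opening: 0.0217
grasp_force: 29.9
```

Run:
```python
from h import *
D=Ro.from_euler('z',32.2,degrees=True)*DOWN
inc([.6086,.0208,.158],D)
```

```text
inc [-0.1127  0.2811  0.0032] [ 0.0037  0.0024 -0.004 ] | tcp [ 0.4298 -0.0115  0.1595] F [ 0.44  0.47 -2.15] t 11.25 j [-0.03  0.12 -0.39  1.06  0.    0.98] op 0.0217
```

Request:
step_arm(increments=[-0.02,0.05,0,0,0,0,0,-0.055,0.14,0,0,0,0,0,-0.09,0.22,0,0,0,0,0,-0.113,0.281,0,0,0,0,0,-0.113,0.281,0,0,0,0,0])

```text
clock: 11.88
tcp_pos: [0.6085, 0.0212, 0.1541]
orientation: [-3.138, -0.003, 2.131]
force: [-1.0, 0.1, -1.1]
opening: 0.0217
grasp_force: 30.2
```

Request:
step_arm(increments=[0,0,0,0,0,0,0,0,0,0.03,0,0,0,0,0,0,0.05,0,0,0,0,0,0,0.05,0,0,0,0])

```text
clock: 12.38
tcp_pos: [0.6055, 0.0205, 0.1258]
orientation: [-3.137, -0.003, 2.131]
force: [-0.9, 0.9, -1.1]
opening: 0.0218
grasp_force: 30.2
```

Run:
```python
from h import *
D=Ro.from_euler('z',32.2,degrees=True)*DOWN
inc([.6086,.0208,.1075],D)
```

```text
inc [-0.0024  0.0048  0.0305] [-0.0083 -0.0053 -0.0044] | tcp [0.6055 0.0205 0.1258] F [-0.94  0.87 -1.08] t 12.38 j [ 0.03  0.44 -0.03  1.11  0.    1.04] op 0.0218
```

Request:
step_arm(increments=[-0.001,0.003,0.012,-0.004,-0.003,0,0,-0.001,0.003,0.024,-0.004,-0.003,0,0,-0.001,0.003,0.03,-0.004,-0.003,0,0,-0.001,0.003,0.03,-0.004,-0.003,0,0])

```text
clock: 12.88
tcp_pos: [0.6085, 0.0211, 0.1082]
orientation: [-3.141, -0.0, 2.131]
force: [0.2, -0.4, -0.5]
opening: 0.0218
grasp_force: 30.2
```

Request:
step_arm(increments=[0,0,0.001,0,0,0,0,0,0,0.001,0,0,0,0])

```text
clock: 13.12
tcp_pos: [0.6087, 0.0211, 0.1081]
orientation: [-3.141, 0.0, 2.131]
force: [0.8, 0.6, -0.6]
opening: 0.0217
grasp_force: 30.2
```

Request:
step_arm(increments=[0,0,0.0015,0,0,0,0,0,0,0.0015,0,0,0,0])

```text
clock: 13.38
tcp_pos: [0.6086, 0.0211, 0.1071]
orientation: [-3.141, -0.0, 2.131]
force: [0.7, 0.3, -1.8]
opening: 0.0217
grasp_force: 30.2
```

Request:
step_arm(increments=[0,0,0.0015,0,0,0,0,0,0,0.0015,0,0,0,0])

```text
clock: 13.62
tcp_pos: [0.6086, 0.0211, 0.1061]
orientation: [-3.141, -0.0, 2.131]
force: [-0.2, -0.3, -1.2]
opening: 0.0216
grasp_force: 30.2
```

Request:
step_arm(increments=[0,0,0.0012,0,0,0,0,0,0,0.0012,0,0,0,0])

```text
clock: 13.88
tcp_pos: [0.6086, 0.0211, 0.1054]
orientation: [-3.141, -0.0, 2.131]
force: [-0.2, -0.6, -1.4]
opening: 0.0217
grasp_force: 30.2
```

Request:
step_arm(increments=[0,0,0.001,0,0,0,0,0,0,0.001,0,0,0,0])

```text
clock: 14.12
tcp_pos: [0.6087, 0.0211, 0.105]
orientation: [-3.141, 0.0, 2.131]
force: [-0.4, -0.4, 0.7]
opening: 0.0215
grasp_force: 30.5
```

Request:
step_arm(increments=[0,0,0,0,0,0,0.4,0,0,0,0,0,0,0.6,0,0,0,0,0,0,0.7,0,0,0,0,0,0,0.7,0,0,-0.02,0,0,0,0.7])

```text
clock: 14.75
tcp_pos: [0.608, 0.0211, 0.1165]
orientation: [-3.14, -0.001, 2.131]
force: [-0.2, -0.5, 0.6]
opening: 0.06
grasp_force: 0.0
```

Request:
step_arm(increments=[0,0,-0.04,0,0,0,0.7,0,0,-0.1,0,0,0,0.7,0,0,-0.18,0,0,0,0.7,0,0,-0.23,0,0,0,0.7,0,0,-0.23,0,0,0,0.7])

```text
clock: 15.38
tcp_pos: [0.6099, 0.0212, 0.2584]
orientation: [3.137, 0.003, 2.131]
force: [-0.0, -0.6, -0.4]
opening: 0.0598
grasp_force: 0.0
```

Run:
```python
from h import *
# tool above bottle, y across it: tool y world dir = bottle dir - 90
a=19
D=Ro.from_euler('z',a-90,degrees=True)*DOWN   # tool y at angle a-90
inc([.38,.20,.30],D)
im,W=cloud("side"); h=cv2.cvtColor(im,cv2.COLOR_RGB2HSV); cv2.imwrite("pics/s3.png",im[100:300,220:480,::-1].repeat(2,0).repeat(2,1))
```

```text
inc [ 0.4558 -0.1659 -0.0713] [ 0.0112 -0.0042  3.5983] | tcp [0.6099 0.0212 0.2584] F [-0.04 -0.61 -0.42] t 15.38 j [ 0.03  0.38  0.23  1.41 -0.    1.05] op 0.0598
```

View pics/s3.png

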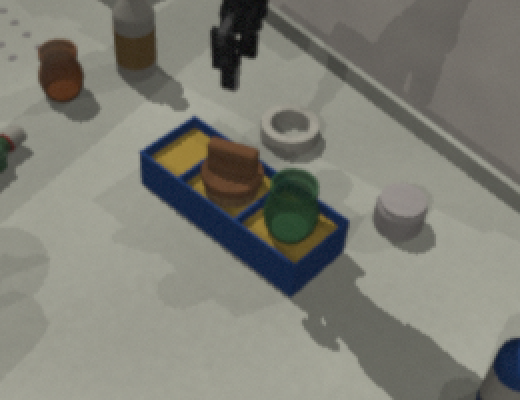

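The jar at (291,205) and the brush at (233,172) stand upright in their bays. Next, over to the bottle.

```bash
cat >> h.py <<'E'
def plan(ps,Rs):
    "successive increments, assuming each is reached"
    s=ctrl.read_state(); p0=s["tcp_pos"]; R0=Ro.from_euler('xyz',s["orientation"])
    for p,R in zip(ps,Rs):
        print((R0.inv().apply(np.array(p)-p0)/.6).round(3),((R0.inv()*R).as_rotvec()/.5).round(3)); p0,R0=np.array(p),R
def tool(zdir,ydir):
    z=np.array(zdir,float);z/=np.linalg.norm(z);y=np.array(ydir,float);y-=z*(y@z);y/=np.linalg.norm(y)
    return Ro.from_matrix(np.stack([np.cross(y,z),y,z],1))
def u(deg): return np.array([np.cos(np.radians(deg)),np.sin(np.radians(deg)),0])
def tilt(b,e): # b heading deg, e: lean, tool z = -up cos e - b sin e
    return tool(-np.sin(np.radians(e))*u(b)-np.cos(np.radians(e))*np.array([0,0,1]),u(b+90))
E
python3 - <<'E'
from h import *
plan([[.53,.11,.27],[.44,.2,.28],[.36,.285,.28]],[tilt(b,0) for b in (-32,-6,19)])
E
```

```text
[ 0.196 -0.033 -0.023] [ 0.003  0.003 -0.905]
[ 0.207  0.048 -0.017] [ 0.     0.    -0.908]
[0.147 0.127 0.   ] [ 0.     0.    -0.873]
```

Request:
step_arm(increments=[0.06,-0.01,-0.01,0,0,-0.3,0.8,0.13,-0.022,-0.02,0,0,-0.6,0.8,0.196,-0.033,-0.023,0,0,-0.9,0.8,0.196,-0.033,-0.023,0,0,-0.9,0.8])

```text
clock: 15.92
tcp_pos: [0.5275, 0.1117, 0.2683]
orientation: [-3.141, -0.001, 2.585]
force: [0.8, -0.4, 0.7]
opening: 0.0685
grasp_force: 0.0
```

Request:
step_arm(increments=[0.07,0.015,-0.005,0,0,-0.3,0.8,0.14,0.03,-0.01,0,0,-0.6,0.8,0.207,0.048,-0.017,0,0,-0.91,0.8,0.207,0.048,-0.017,0,0,-0.91,0.8])

```text
clock: 16.42
tcp_pos: [0.4384, 0.2017, 0.2786]
orientation: [-3.141, -0.001, 3.039]
force: [0.6, -0.7, 0.2]
opening: 0.0687
grasp_force: 0.0
```

Request:
step_arm(increments=[0.05,0.04,0,0,0,-0.3,0.8,0.1,0.085,0,0,0,-0.6,0.8,0.147,0.127,0,0,0,-0.87,0.8,0.147,0.127,0,0,0,-0.87,0.8,0.147,0.127,0,0,0,-0.87,0.8])

```text
clock: 17.05
tcp_pos: [0.3607, 0.2853, 0.2784]
orientation: [-3.141, -0.001, -2.815]
force: [-0.3, 0.2, -0.5]
opening: 0.068
grasp_force: 0.0
```

Run:
```python
from h import *
s=ctrl.read_state(); print(s["tcp_pos"],s["orientation"],s["joints"].round(2))
im,W=cloud("wrist"); cv2.imwrite("pics/w2.png",im[:,:,::-1])
np.savez("/tmp/w2.npz",im=im,W=W)
m=np.isfinite(W[...,0])&(W[...,2]>.012)&(W[...,2]<.06)&(W[...,0]>.22)&(W[...,0]<.5)&(W[...,1]>.2)&(W[...,1]<.4)
p=W[m]; print(len(p),cv2.minAreaRect(p[:,:2].astype(np.float32)),np.percentile(p[:,2],[50,99]))
t=p[p[:,2]>.041]; print("top face",len(t),cv2.minAreaRect(t[:,:2].astype(np.float32)))
```

```text
[0.36065712 0.28525426 0.27843384] [-3.14085610e+00 -7.72434841e-04 -2.81515914e+00] [ 0.67  0.12 -0.08  1.37 -0.    0.34]
3386 ((0.36292123794555664, 0.2977757453918457), (0.14925558865070343, 0.04583543539047241), 19.329736709594727) [0.04681498 0.04903043]
top face 2736 ((0.3421597480773926, 0.29049307107925415), (0.1052061915397644, 0.04583543539047241), 19.32973861694336)
```

View pics/w2.png

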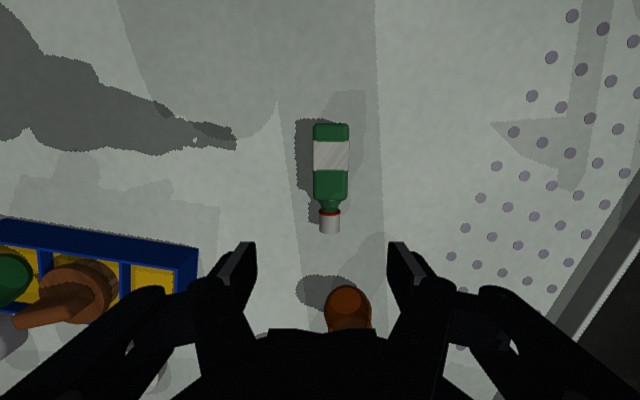

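The wrist view shows the bottle at about (331,175), cap toward the gripper. Its centre is about (0.363, 0.297) and its heading 19.3°.

Run:
```python
from h import *
R=tilt(19.3,28); z=R.as_matrix()[:,2]
g=np.array([.363,.2968,.029])+.005*z
plan([g-.1*z,g],[R,R])
print(g,g-.1*z)
```

```text
[-0.084  0.018  0.276] [ 0.004  0.976 -0.021]
[ 0.    -0.     0.167] [0. 0. 0.]
[0.36078456 0.29602416 0.02458526] [0.40509333 0.31154088 0.11288002]
```

Request:
step_arm(increments=[-0.025,0.006,0.07,0,0.25,0,0.8,-0.045,0.01,0.14,0,0.5,-0.01,0.8,-0.065,0.014,0.21,0,0.75,-0.02,0.8,-0.084,0.018,0.276,0.004,0.976,-0.02,0.8,-0.084,0.018,0.276,0.004,0.976,-0.02,0.8])

```text
clock: 17.73
tcp_pos: [0.4044, 0.3103, 0.1056]
orientation: [-3.138, -0.502, -2.808]
force: [-0.8, -0.4, 0.9]
opening: 0.0684
grasp_force: 0.0
```

Request:
step_arm(increments=[0,0,0,0,0,0,0.8,0,0,0,0,0,0,0.8])

```text
clock: 17.98
tcp_pos: [0.4046, 0.3123, 0.1165]
orientation: [3.14, -0.482, -2.802]
force: [-0.8, 0.1, -0.1]
opening: 0.0687
grasp_force: 0.0
```

Run:
```python
from h import *
inc([.3608,.296,.0246],tilt(19.3,28))
```

```text
inc [-0.0021 -0.0017  0.1718] [0.0013 0.0127 0.0047] | tcp [0.4046 0.3123 0.1165] F [-0.78  0.13 -0.05] t 17.98 j [0.59 0.63 0.17 1.57 0.12 0.22] op 0.0687
```

Request:
step_arm(increments=[-0.001,-0.001,0.05,0,0.008,0,0.8,-0.001,-0.001,0.1,0,0.008,0,0.8,-0.001,-0.001,0.15,0,0.008,0,0.8,-0.001,-0.001,0.169,0,0.008,0,0.8,-0.001,-0.001,0.169,0,0.008,0,0.8])

```text
clock: 18.6
tcp_pos: [0.3601, 0.2964, 0.0252]
orientation: [3.14, -0.49, -2.801]
force: [0.7, -0.7, 0.7]
opening: 0.0684
grasp_force: 0.0
```

Request:
step_arm(increments=[0,0,0,0,0,0,0.3,0,0,0,0,0,0,0.3,0,0,0,0,0,0,0.3,0,0,0,0,0,0,0.3,0,0,0,0,0,0,0.3], grip_force=45)

```text
clock: 19.23
tcp_pos: [0.361, 0.2968, 0.0248]
orientation: [3.14, -0.49, -2.802]
force: [1.4, -0.1, 8.9]
opening: 0.0455
grasp_force: 45.7
```

Run:
```python
from h import *
s=ctrl.read_state();print(s["grasp_force"],s["wrist_torque"])
inc([.3608,.296,.0246],tilt(19.3,28))
```

```text
45.73795974254608 [ 0.0972166   0.12234331 -0.04920944]
inc [ 0.0005 -0.0011  0.0007] [ 0.0006 -0.0026  0.0049] | tcp [0.361  0.2968 0.0248] F [ 1.45 -0.09  8.93] t 19.23 j [ 0.61  0.65 -0.07  1.32  0.13  0.24] op 0.0455
```

```bash
cat >> h.py <<'E'
RG=tilt(19.3,28.07); TG=np.array([.361,.2968,.0248]); MT=RG.inv().apply(np.array([.363,.2968,.023])-TG)
def tcp(mid,b,e): R=tilt(b,e); return np.array(mid)-R.apply(MT),R
E
python3 - <<'E'
from h import *
w=[([.363,.297,.14],19.3,28.07),([.42,.265,.21],17,5),([.48,.21,.225],14,-18),([.54,.16,.225],11,-40),([.595,.11,.225],8.7,-61.93)]
q=[tcp(*x) for x in w]; print([a[0].round(3) for a in q])
plan([a[0] for a in q],[a[1] for a in q])
E
```

```text
[array([0.361, 0.297, 0.142]), array([0.417, 0.265, 0.211]), array([0.477, 0.21 , 0.225]), array([0.538, 0.16 , 0.224]), array([0.593, 0.11 , 0.223])]
[ 0.092  0.001 -0.172] [ 0.001 -0.     0.005]
[-0.009 -0.082 -0.135] [-0.023 -0.805  0.077]
[-0.066 -0.117 -0.029] [ 0.012 -0.803  0.105]
[-0.073 -0.105  0.025] [ 0.051 -0.768  0.092]
[-0.057 -0.099  0.049] [ 0.063 -0.765  0.051]
```

Request:
step_arm(increments=[0.02,0,-0.04,0,0,0,0.3,0.05,0,-0.1,0,0,0,0.3,0.092,0,-0.172,0,0,0,0.3,0.092,0,-0.172,0,0,0,0.3])

```text
clock: 19.73
tcp_pos: [0.3618, 0.2972, 0.1438]
orientation: [3.139, -0.486, -2.801]
force: [0.5, -0.5, -2.0]
opening: 0.0459
grasp_force: 46.8
```

Request:
step_arm(increments=[-0.002,-0.02,-0.03,-0.005,-0.2,0.02,0.3,-0.005,-0.04,-0.07,-0.01,-0.4,0.04,0.3,-0.007,-0.06,-0.1,-0.017,-0.6,0.06,0.3,-0.009,-0.082,-0.135,-0.023,-0.805,0.077,0.3,-0.009,-0.082,-0.135,-0.023,-0.805,0.077,0.3])

```text
clock: 20.35
tcp_pos: [0.4172, 0.2636, 0.2107]
orientation: [3.14, -0.087, -2.843]
force: [0.1, 0.4, -2.3]
opening: 0.0454
grasp_force: 46.7
```

Run:
```python
from h import *
inc(*tcp([.42,.265,.21],17,5))
w=[([.48,.21,.225],14,-18),([.54,.16,.225],11,-40),([.595,.11,.225],8.7,-61.93)]
q=[tcp(*x) for x in w]
plan([a[0] for a in q],[a[1] for a in q])
```

```text
inc [-0.001   0.002  -0.0004] [0.0021 0.0015 0.0038] | tcp [0.4172 0.2636 0.2107] F [ 0.13  0.35 -2.3 ] t 20.35 j [ 0.55  0.26 -0.08  1.32  0.02  0.25] op 0.0454
[-0.067 -0.115 -0.03 ] [ 0.015 -0.801  0.108]
[-0.073 -0.105  0.025] [ 0.051 -0.768  0.092]
[-0.057 -0.099  0.049] [ 0.063 -0.765  0.051]
```

Request:
step_arm(increments=[-0.016,-0.028,-0.007,0.003,-0.2,0.025,0.3,-0.033,-0.057,-0.015,0.007,-0.4,0.05,0.3,-0.05,-0.086,-0.022,0.011,-0.6,0.08,0.3,-0.067,-0.115,-0.03,0.015,-0.8,0.108,0.3,-0.067,-0.115,-0.03,0.015,-0.8,0.108,0.3])

```text
clock: 20.98
tcp_pos: [0.4759, 0.2095, 0.2221]
orientation: [-3.14, 0.307, -2.896]
force: [0.8, -0.1, -0.8]
opening: 0.0455
grasp_force: 46.8
```

Request:
step_arm(increments=[-0.018,-0.026,0.006,0.012,-0.19,0.023,0.3,-0.036,-0.052,0.012,0.025,-0.38,0.046,0.3,-0.055,-0.08,0.018,0.038,-0.57,0.07,0.3,-0.073,-0.105,0.025,0.051,-0.768,0.092,0.3,-0.073,-0.105,0.025,0.051,-0.768,0.092,0.3])

```text
clock: 21.6
tcp_pos: [0.5358, 0.1601, 0.2197]
orientation: [-3.14, 0.687, -2.947]
force: [-0.8, 0.5, -1.3]
opening: 0.0458
grasp_force: 46.8
```

Run:
```python
from h import *
inc(*tcp([.54,.16,.225],11,-40))
inc(*tcp([.595,.11,.225],8.7,-61.93))
```

```text
inc [-0.0067 -0.0005 -0.0037] [-0.0007 -0.0214  0.0035] | tcp [0.5358 0.1601 0.2197] F [-0.76  0.5  -1.26] t 21.6 j [ 0.34 -0.09 -0.71  0.26 -0.09  0.11] op 0.0458
inc [-0.0637 -0.0997  0.045 ] [ 0.0625 -0.7867  0.0548] | tcp [0.5358 0.1601 0.2197] F [-0.76  0.5  -1.26] t 21.6 j [ 0.34 -0.09 -0.71  0.26 -0.09  0.11] op 0.0458
```

Request:
step_arm(increments=[-0.016,-0.025,0.011,0.015,-0.19,0.014,0.3,-0.032,-0.05,0.022,0.03,-0.39,0.028,0.3,-0.047,-0.075,0.033,0.045,-0.58,0.042,0.3,-0.062,-0.1,0.045,0.062,-0.78,0.055,0.3,-0.062,-0.1,0.045,0.062,-0.78,0.055,0.3])

```text
clock: 22.22
tcp_pos: [0.594, 0.1107, 0.2222]
orientation: [3.139, 1.077, -2.991]
force: [-0.0, 0.5, -3.6]
opening: 0.0457
grasp_force: 46.8
```

Request:
step_arm(increments=[0,0,0,0,0,0,0.3,0,0,0,0,0,0,0.3])

```text
clock: 22.48
tcp_pos: [0.5945, 0.1113, 0.2264]
orientation: [3.14, 1.084, -2.99]
force: [-0.6, -0.4, -2.2]
opening: 0.0453
grasp_force: 46.8
```

Run:
```python
from h import *
inc(*tcp([.595,.11,.225],8.7,-61.93))
inc(*tcp([.595,.11,.131],8.7,-61.93))
ims=[]
for n in("scene","side"):
    im,W=cloud(n); h=cv2.cvtColor(im,cv2.COLOR_RGB2HSV); ims.append(im[60:300,180:440])
    m=(h[...,0]>45)&(h[...,0]<90)&(h[...,1]>70)&(W[...,0]>.5)&(W[...,0]<.75)&(W[...,1]>.05)&(W[...,1]<.2); p=W[m]; print(n,len(p),np.percentile(p,[1,50,99],axis=0).round(3))
cv2.imwrite("pics/b.png",np.hstack(ims)[:,:,::-1].repeat(1,0))
```

```text
inc [ 0.0061 -0.0012  0.0004] [ 0.0028  0.0054 -0.0004] | tcp [0.5945 0.1113 0.2264] F [-0.63 -0.36 -2.22] t 22.48 j [ 0.21  0.03 -1.06 -0.6  -0.05  0.03] op 0.0453
inc [ 0.1445 -0.0013  0.0737] [ 0.0028  0.0054 -0.0004] | tcp [0.5945 0.1113 0.2264] F [-0.63 -0.36 -2.22] t 22.48 j [ 0.21  0.03 -1.06 -0.6  -0.05  0.03] op 0.0453
scene 411 [[0.584 0.087 0.16 ]
 [0.615 0.098 0.243]
 [0.623 0.131 0.268]]
side 193 [[0.569 0.084 0.16 ]
 [0.583 0.099 0.251]
 [0.613 0.125 0.264]]
```

View pics/b.png

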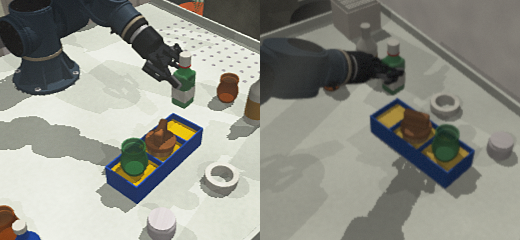

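The bottle is held upright at about (182,85), cap up. Before descending, I'll check the j3 margin with a small fitted kinematic model.

Run:
```python
from h import *
from scipy.optimize import least_squares,fsolve
D=[(.238,-.013,1.319,.525,.245),(.18,-.21,1.18,np.hypot(.3633,.3093),.2001),(.43,.19,1.33,np.hypot(.6249,.0833),.2129),(.15,-.43,.99,np.hypot(.4276,.0116),.132),(.44,-.03,1.11,np.hypot(.6055,.0205),.1258),(.12,-.08,1.37,np.hypot(.3607,.2853),.2784),(-.09,-.71,.26,np.hypot(.5358,.1601),.2197),(.03,-1.06,-.6,np.hypot(.5945,.1113),.2264)]
D=np.array(D)
def fk(q,k): a,b,c=q[...,0],q[...,1],q[...,2];r0,L1,L2,z0,Lt,dt=k;f=a-b;t=f+c; return r0+L1*np.sin(a)+L2*np.cos(f)+Lt*np.cos(t)+dt*np.sin(t), z0+L1*np.cos(a)-L2*np.sin(f)-Lt*np.sin(t)+dt*np.cos(t)
s=least_squares(lambda k:np.hstack([fk(D,k)[0]-D[:,3],fk(D,k)[1]-D[:,4]]),[0,.4,.4,.3,.25,0]); print(s.x.round(3),abs(s.fun).max().round(4))
q=D[7,:3].copy(); ph=q[0]-q[1]+q[2]
for z in(.2264,.19,.16,.131):
    q=fsolve(lambda q:[*(np.array(fk(q,s.x))-[np.hypot(.5945,.1113),z]),q[0]-q[1]+q[2]-ph],q); print(z,q.round(3))
```

```text
[ 0.021  0.584  0.396  0.217  0.442 -0.017] 0.0041
0.2264 [ 0.034 -1.061 -0.605]
0.19 [ 0.162 -1.134 -0.806]
0.16 [ 0.289 -1.193 -0.993]
0.131 [ 0.434 -1.248 -1.193]
```

The check was worth it: going down here would take j3 past its limit. Better to stand the bottle on the table farther out, regrasp it by the cap from above, and then place it. I'll check where that is reachable.

```bash
cat >> h.py <<'E'
from scipy.optimize import fsolve
KK=np.array([.021,.584,.396,.217,.442,-.017])
def fk(q,k=KK): a,b,c=q;r0,L1,L2,z0,Lt,dt=k;f=a-b;t=f+c; return np.array([r0+L1*np.sin(a)+L2*np.cos(f)+Lt*np.cos(t)+dt*np.sin(t), z0+L1*np.cos(a)-L2*np.sin(f)-Lt*np.sin(t)+dt*np.cos(t)])
def ik(r,z,ph,q0=(.3,-1.,-.7)):
    q,_,ok,_=fsolve(lambda q:[*(fk(q)-[r,z]),q[0]-q[1]+q[2]-ph],q0,full_output=1); return q.round(2),ok
E
python3 - <<'E'
from h import *
for el in(28,35,42):
  for r,z in((.605,.125),(.65,.08),(.7,.08),(.73,.08),(.76,.08)): print(el,r,z,ik(r,z,np.radians(el)))
for z in (.14,.25): print("down",[ (r,ik(r,z,np.pi/2,(.5,0,1.2))) for r in(.6,.7,.74)])
E
```

```text
28 0.605 0.125 (array([ 0.47, -1.26, -1.24]), 1)
28 0.65 0.08 (array([ 0.64, -1.19, -1.34]), 1)
28 0.7 0.08 (array([ 0.61, -1.06, -1.17]), 1)
28 0.73 0.08 (array([ 0.6 , -0.98, -1.09]), 1)
28 0.76 0.08 (array([ 0.6 , -0.9 , -1.02]), 1)
35 0.605 0.125 (array([ 0.27, -1.11, -0.76]), 1)
35 0.65 0.08 (array([ 0.45, -1.06, -0.9 ]), 1)
35 0.7 0.08 (array([ 0.47, -0.94, -0.8 ]), 1)
35 0.73 0.08 (array([ 0.48, -0.87, -0.74]), 1)
35 0.76 0.08 (array([ 0.5 , -0.8 , -0.69]), 1)
42 0.605 0.125 (array([ 0.17, -0.96, -0.4 ]), 1)
42 0.65 0.08 (array([ 0.34, -0.93, -0.54]), 1)
42 0.7 0.08 (array([ 0.39, -0.82, -0.47]), 1)
42 0.73 0.08 (array([ 0.41, -0.75, -0.43]), 1)
42 0.76 0.08 (array([ 0.44, -0.68, -0.39]), 1)
down [(0.6, (array([ 0.42, -0.02,  1.13]), 1)), (0.7, (array([0.58, 0.26, 1.25]), 1)), (0.74, (array([0.65, 0.39, 1.31]), 1))]
down [(0.6, (array([0.36, 0.18, 1.39]), 1)), (0.7, (array([0.54, 0.48, 1.51]), 1)), (0.74, (array([0.62, 0.62, 1.57]), 1))]
```

Run:
```python
from h import *
w=[([.71,.215,.2],16.8,-61.93),([.71,.215,.085],16.8,-61.93)]
q=[tcp(*x) for x in w]
plan([a[0] for a in q],[a[1] for a in q])
```

```text
[-0.058  0.143  0.211] [-0.248  0.008 -0.133]
[ 0.169 -0.     0.09 ] [0. 0. 0.]
```

Request:
step_arm(increments=[-0.015,0.036,0.053,-0.06,0.002,-0.033,0.3,-0.029,0.072,0.106,-0.12,0.004,-0.066,0.3,-0.044,0.108,0.158,-0.18,0.006,-0.1,0.3,-0.058,0.143,0.211,-0.248,0.008,-0.133,0.3,-0.058,0.143,0.211,-0.248,0.008,-0.133,0.3])

```text
clock: 23.2
tcp_pos: [0.7093, 0.2162, 0.1978]
orientation: [3.141, 1.081, -2.848]
force: [-0.1, -0.2, -2.3]
opening: 0.0454
grasp_force: 46.8
```

Request:
step_arm(increments=[0.03,0,0.016,0,0,0,0.3,0.07,0,0.037,0,0,0,0.3,0.11,0,0.059,0,0,0,0.3,0.14,0,0.074,0,0,0,0.3,0.14,0,0.074,0,0,0,0.3])

```text
clock: 23.82
tcp_pos: [0.7062, 0.2141, 0.1006]
orientation: [3.142, 1.077, -2.849]
force: [0.0, -0.2, -1.4]
opening: 0.0455
grasp_force: 46.8
```

Run:
```python
from h import *
inc(*tcp([.71,.215,.08],16.8,-61.93))
```

```text
inc [0.0313 0.0006 0.0208] [-0.0015 -0.0084 -0.0009] | tcp [0.7062 0.2141 0.1006] F [ 0.04 -0.2  -1.45] t 23.82 j [ 0.3   0.51 -0.93 -0.94 -0.    0.  ] op 0.0455
```

Request:
step_arm(increments=[0.01,0,0.007,0,-0.004,0,0.3,0.02,0,0.013,0,-0.008,0,0.3,0.031,0,0.02,0,-0.008,0,0.3,0.031,0,0.02,0,-0.008,0,0.3,0.031,0,0.02,0,-0.008,0,0.3])

```text
clock: 24.45
tcp_pos: [0.7091, 0.215, 0.0804]
orientation: [-3.142, 1.085, -2.849]
force: [0.2, 0.1, -2.1]
opening: 0.0457
grasp_force: 46.9
```

Request:
step_arm(increments=[0.0029,0,0.0016,0,0,0,0.3,0.0029,0,0.0016,0,0,0,0.3])

```text
clock: 24.7
tcp_pos: [0.7091, 0.215, 0.0785]
orientation: [-3.142, 1.085, -2.849]
force: [-0.7, 0.8, -1.5]
opening: 0.0456
grasp_force: 46.9
```

Run:
```python
from h import *
inc(*tcp([.71,.215,.075],16.8,-61.93))
```

```text
inc [0.0086 0.0006 0.0029] [-0.0012  0.0074 -0.0006] | tcp [0.7091 0.215  0.0785] F [-0.69  0.78 -1.45] t 24.7 j [ 0.3   0.58 -0.94 -1.03 -0.    0.  ] op 0.0456
```

Request:
step_arm(increments=[0.003,0,0.0015,0,0.004,0,0.3,0.005,0,0.0022,0,0.006,0,0.3,0.005,0,0.0022,0,0.006,0,0.3])

```text
clock: 25.08
tcp_pos: [0.7088, 0.2149, 0.0751]
orientation: [-3.142, 1.081, -2.849]
force: [-0.3, -0.3, -1.8]
opening: 0.0458
grasp_force: 46.9
```

Request:
step_arm(increments=[0.0015,0,0.0008,0,0,0,0.3,0.0015,0,0.0008,0,0,0,0.3])

```text
clock: 25.32
tcp_pos: [0.7089, 0.215, 0.0743]
orientation: [3.142, 1.082, -2.849]
force: [-0.3, 0.5, -0.9]
opening: 0.0457
grasp_force: 46.9
```

Request:
step_arm(increments=[0.0015,0,0.0008,0,0,0,0.3,0.0015,0,0.0008,0,0,0,0.3])

```text
clock: 25.58
tcp_pos: [0.7094, 0.2151, 0.0743]
orientation: [-3.142, 1.084, -2.849]
force: [-1.7, -0.9, 5.5]
opening: 0.0455
grasp_force: 47.1
```

Request:
step_arm(increments=[0.0015,0,0.0008,0,0,0,0.3,0.0015,0,0.0008,0,0,0,0.3])

```text
clock: 25.82
tcp_pos: [0.7097, 0.2153, 0.0742]
orientation: [-3.141, 1.086, -2.849]
force: [-4.9, 0.2, 9.0]
opening: 0.0456
grasp_force: 47.5
```

The bottle stands on the table, contact felt at 5–9 N. Releasing and backing off.

Request:
step_arm(increments=[-0.0015,0,-0.0008,0,0,0,0.5,-0.0015,0,-0.0008,0,0,0,0.7,-0.0015,0,-0.0008,0,0,0,0.8,-0.0015,0,-0.0008,0,0,0,0.8])

```text
clock: 26.32
tcp_pos: [0.7087, 0.2149, 0.0728]
orientation: [3.142, 1.081, -2.849]
force: [0.1, 0.4, 0.2]
opening: 0.0682
grasp_force: 0.0
```

Request:
step_arm(increments=[0,0,-0.04,0,0,0,0.8,0,0,-0.1,0,0,0,0.8,0,0,-0.16,0,0,0,0.8,0,0,-0.2,0,0,0,0.8,0,0,-0.2,0,0,0,0.8])

```text
clock: 26.95
tcp_pos: [0.6097, 0.1851, 0.1323]
orientation: [3.141, 1.082, -2.849]
force: [-0.3, -0.2, -0.0]
opening: 0.0683
grasp_force: 0.0
```

Run:
```python
from h import *
s=ctrl.read_state();print(s["tcp_pos"],s["joints"].round(2))
q=[(np.array(p),tilt(16.8,e)) for p,e in (([.6,.18,.25],-40),([.65,.197,.28],-18),([.67,.203,.27],0))]
plan([a[0] for a in q],[a[1] for a in q])
im,W=cloud("side"); h=cv2.cvtColor(im,cv2.COLOR_RGB2HSV)
im2,W2=cloud("scene"); cv2.imwrite("pics/b2.png",np.hstack([im2[60:300,240:500],im[30:270,180:440]])[:,:,::-1])
```

```text
[0.6096923  0.18508881 0.13233229] [ 0.3   0.37 -1.14 -1.02 -0.    0.  ]
[-0.165 -0.003 -0.108] [-0.001  0.768 -0.001]
[-0.1    0.003  0.018] [0.    0.768 0.   ]
[-0.028 -0.     0.027] [0.    0.628 0.   ]
```

View pics/b2.png

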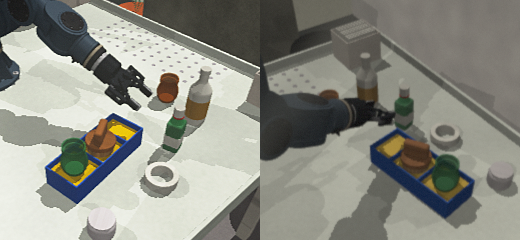

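The bottle stands upright, at (176,130) in the scene crop. Now to swing the tool to vertical above it.

Request:
step_arm(increments=[-0.05,0,-0.01,0,0.2,0,0.8,-0.09,0,-0.04,0,0.4,0,0.8,-0.13,0,-0.075,0,0.6,0,0.8,-0.165,0,-0.108,0,0.768,0,0.8,-0.165,0,-0.108,0,0.768,0,0.8])

```text
clock: 27.68
tcp_pos: [0.5991, 0.1819, 0.2484]
orientation: [3.142, 0.691, -2.849]
force: [1.9, 1.1, -0.3]
opening: 0.0681
grasp_force: 0.0
```

Request:
step_arm(increments=[-0.025,0,0.005,0,0.2,0,0.8,-0.05,0,0.01,0,0.4,0,0.8,-0.075,0,0.014,0,0.6,0,0.8,-0.1,0.003,0.018,0,0.768,0,0.8,-0.1,0.003,0.018,0,0.768,0,0.8])

```text
clock: 28.3
tcp_pos: [0.6517, 0.1997, 0.2766]
orientation: [-3.142, 0.309, -2.849]
force: [0.5, -0.1, -0.4]
opening: 0.0682
grasp_force: 0.0
```

Request:
step_arm(increments=[-0.009,0,0.009,0,0.2,0,0.8,-0.018,0,0.018,0,0.4,0,0.8,-0.028,0,0.027,0,0.628,0,0.8,-0.028,0,0.027,0,0.628,0,0.8,-0.028,0,0.027,0,0.628,0,0.8])

```text
clock: 28.92
tcp_pos: [0.6692, 0.2049, 0.2672]
orientation: [-3.142, -0.002, -2.849]
force: [-0.2, -1.1, 0.7]
opening: 0.068
grasp_force: 0.0
```

Run:
```python
from h import *
inc([.711,.215,.25],tilt(16.8,0))
for n in("scene","side","wrist"):
    im,W=cloud(n); m=(abs(W[...,0]-.71)<.045)&(abs(W[...,1]-.215)<.045)
    for lo,hi in((.127,.17),(.03,.1)):
        p=W[m&(W[...,2]>lo)&(W[...,2]<hi)]
        if len(p)>10: print(n,lo,len(p),p.min(0).round(3),p.max(0).round(3))
```

```text
inc [-0.0716 -0.0039  0.0285] [-0.     -0.0044 -0.0015] | tcp [0.6692 0.2049 0.2672] F [-0.19 -1.12  0.69] t 28.93 j [ 0.3   0.56  0.55  1.56 -0.    0.  ] op 0.068
scene 0.127 139 [0.699 0.2   0.128] [0.727 0.231 0.155]
scene 0.03 386 [0.689 0.186 0.03 ] [0.74  0.242 0.1  ]
side 0.127 104 [0.694 0.2   0.127] [0.728 0.229 0.151]
side 0.03 378 [0.681 0.186 0.031] [0.739 0.238 0.1  ]
wrist 0.127 918 [0.696 0.202 0.127] [0.726 0.232 0.153]
wrist 0.03 802 [0.683 0.189 0.032] [0.736 0.243 0.1  ]
```

Request:
step_arm(increments=[-0.03,-0.001,0.02,0,0,0,0.7,-0.06,-0.002,0.05,0,0,0,0.7,-0.072,-0.002,0.075,0,0,0,0.7,-0.072,-0.002,0.075,0,0,0,0.7,-0.072,-0.002,0.075,0,0,0,0.7])

```text
clock: 29.7
tcp_pos: [0.7108, 0.2162, 0.2243]
orientation: [3.142, -0.002, -2.849]
force: [-0.7, 0.0, 0.4]
opening: 0.0595
grasp_force: 0.0
```

Run:
```python
from h import *
inc([.711,.216,.132],tilt(16.8,0))
```

```text
inc [-0.0005 -0.0004  0.1539] [ 0.     -0.0034 -0.0013] | tcp [0.7108 0.2162 0.2243] F [-0.68  0.03  0.43] t 29.7 j [0.3  0.65 0.6  1.52 0.   0.  ] op 0.0595
```

Request:
step_arm(increments=[0,0,0.05,0,0,0,0.7,0,0,0.1,0,0,0,0.7,0,0,0.14,0,0,0,0.7,0,0,0.154,0,0,0,0.7,0,0,0.154,0,0,0,0.7])

```text
clock: 30.32
tcp_pos: [0.7109, 0.2162, 0.1316]
orientation: [3.142, -0.002, -2.849]
force: [0.6, 0.1, 0.4]
opening: 0.0599
grasp_force: 0.0
```

Request:
step_arm(increments=[0,0,0,0,0,0,0.1,0,0,0,0,0,0,0.1,0,0,0,0,0,0,0.1,0,0,0,0,0,0,0.1,0,0,0,0,0,0,0.1], grip_force=40)

```text
clock: 30.95
tcp_pos: [0.7116, 0.2165, 0.1323]
orientation: [3.141, -0.0, -2.849]
force: [-0.0, 0.8, 6.4]
opening: 0.0291
grasp_force: 39.5
```

Run:
```python
from h import *
inc([.711,.216,.25],tilt(16.8,0))
q=[(np.array([.655,.165,.25]),tilt(13,0)),(np.array([.595,.11,.25]),tilt(8.7,0))]
R=tilt(16.8,0)
for p,R1 in q: pass
s=ctrl.read_state(); a=R.inv().apply(q[1][0]-np.array([s["tcp_pos"][0],s["tcp_pos"][1],.25]))/.6; print(a,(R.inv()*q[1][1]).as_rotvec()/.5)
```

```text
inc [ 0.0012 -0.0005 -0.1961] [ 0.0002 -0.0006 -0.0012] | tcp [0.7116 0.2165 0.1323] F [-0.02  0.8   6.39] t 30.95 j [0.3  0.67 0.4  1.3  0.   0.  ] op 0.0291
[ 0.23731324 -0.11379857  0.        ] [0.         0.         0.28274334]
```

Request:
step_arm(increments=[0,0,-0.03,0,0,0,0.1,0,0,-0.09,0,0,0,0.1,0,0,-0.16,0,0,0,0.1,0,0,-0.196,0,0,0,0.1,0,0,-0.196,0,0,0,0.1])

```text
clock: 31.58
tcp_pos: [0.712, 0.2165, 0.2502]
orientation: [-3.142, 0.001, -2.849]
force: [0.6, 0.3, -2.3]
opening: 0.0288
grasp_force: 39.6
```

Request:
step_arm(increments=[0.05,-0.025,0,0,0,0.07,0.1,0.11,-0.053,0,0,0,0.14,0.1,0.18,-0.085,0,0,0,0.21,0.1,0.237,-0.114,0,0,0,0.283,0.1,0.237,-0.114,0,0,0,0.283,0.1])

```text
clock: 32.2
tcp_pos: [0.5925, 0.1081, 0.2481]
orientation: [-3.141, -0.005, -2.993]
force: [1.0, 0.1, -0.8]
opening: 0.0289
grasp_force: 39.8
```

Request:
step_arm(increments=[0,0,0,0,0,0,0.1,0,0,0,0,0,0,0.1])

```text
clock: 32.45
tcp_pos: [0.5954, 0.1104, 0.248]
orientation: [-3.141, -0.003, -2.99]
force: [-0.3, -0.1, -2.1]
opening: 0.0291
grasp_force: 39.8
```

Run:
```python
from h import *
inc([.595,.110,.184],tilt(8.7,0))
for n in("scene","side","wrist"):
    im,W=cloud(n); m=(abs(W[...,0]-.595)<.045)&(abs(W[...,1]-.11)<.045)
    for lo,hi in((.12,.16),(.18,.22)):
        p=W[m&(W[...,2]>lo)&(W[...,2]<hi)]
        if len(p)>10: print(n,lo,len(p),np.percentile(p,[1,99],axis=0).round(3).tolist())
```

```text
inc [ 0.0004 -0.0006  0.1068] [-0.0005 -0.0063  0.    ] | tcp [0.5954 0.1104 0.248 ] F [-0.29 -0.12 -2.09] t 32.45 j [ 0.18  0.38  0.2   1.39 -0.    0.03] op 0.0291
scene 0.12 237 [[0.578, 0.084, 0.121], [0.621, 0.132, 0.16]]
scene 0.18 325 [[0.579, 0.084, 0.18], [0.621, 0.133, 0.22]]
side 0.12 248 [[0.569, 0.082, 0.121], [0.618, 0.126, 0.16]]
side 0.18 335 [[0.569, 0.083, 0.181], [0.618, 0.124, 0.22]]
wrist 0.12 357 [[0.569, 0.086, 0.126], [0.576, 0.128, 0.16]]
wrist 0.18 2255 [[0.57, 0.087, 0.181], [0.595, 0.131, 0.22]]
```

Request:
step_arm(increments=[0,0,0.03,0,-0.005,0,0.1,0,0,0.06,0,-0.005,0,0.1,0,0,0.085,0,-0.005,0,0.1,0,0,0.1,0,-0.005,0,0.1,0,0,0.105,0,-0.005,0,0.1])

```text
clock: 33.22
tcp_pos: [0.5946, 0.1098, 0.1853]
orientation: [-3.141, -0.001, -2.99]
force: [-0.5, 0.2, -1.0]
opening: 0.0286
grasp_force: 39.8
```

Request:
step_arm(increments=[0,0,0,0,0,0,0.1,0,0,0,0,0,0,0.1])

```text
clock: 33.48
tcp_pos: [0.595, 0.1098, 0.1864]
orientation: [-3.141, 0.001, -2.991]
force: [-0.0, -0.1, -2.2]
opening: 0.0288
grasp_force: 39.8
```

Request:
step_arm(increments=[0,0,0.003,0,0,0,0.1,0,0,0.006,0,0,0,0.1,0,0,0.0072,0,0,0,0.1,0,0,0.0072,0,0,0,0.1])

```text
clock: 33.98
tcp_pos: [0.5946, 0.1098, 0.1814]
orientation: [-3.141, -0.0, -2.991]
force: [-0.6, 0.1, -1.5]
opening: 0.029
grasp_force: 39.8
```

Request:
step_arm(increments=[0,0,0.001,0,0,0,0.1,0,0,0.001,0,0,0,0.1])

```text
clock: 34.22
tcp_pos: [0.5947, 0.1098, 0.1809]
orientation: [-3.141, -0.0, -2.991]
force: [-0.1, -0.4, -1.8]
opening: 0.0288
grasp_force: 39.8
```

Request:
step_arm(increments=[0,0,0.001,0,0,0,0.1,0,0,0.001,0,0,0,0.1])

```text
clock: 34.48
tcp_pos: [0.5947, 0.1098, 0.1803]
orientation: [-3.141, -0.0, -2.99]
force: [0.3, 0.6, -1.5]
opening: 0.029
grasp_force: 39.8
```

Request:
step_arm(increments=[0,0,0.0007,0,0,0,0.1,0,0,0.0007,0,0,0,0.1])

```text
clock: 34.72
tcp_pos: [0.5947, 0.1098, 0.1799]
orientation: [-3.141, 0.0, -2.991]
force: [0.2, -0.9, -2.4]
opening: 0.029
grasp_force: 39.8
```

Request:
step_arm(increments=[0,0,0.0007,0,0,0,0.1,0,0,0.0007,0,0,0,0.1])

```text
clock: 34.98
tcp_pos: [0.5948, 0.1098, 0.1798]
orientation: [-3.141, 0.0, -2.991]
force: [-0.8, 0.5, 2.0]
opening: 0.0289
grasp_force: 40.0
```

Contact, with the force up by about 4 N. Releasing and retreating straight up.

Request:
step_arm(increments=[0,0,0,0,0,0,0.45,0,0,0,0,0,0,0.6,0,0,0,0,0,0,0.7,0,0,0,0,0,0,0.7,0,0,-0.01,0,0,0,0.7])

```text
clock: 35.6
tcp_pos: [0.5944, 0.1097, 0.1853]
orientation: [-3.141, -0.001, -2.991]
force: [-0.3, -0.4, -0.5]
opening: 0.0601
grasp_force: 0.0
```

Request:
step_arm(increments=[0,0,-0.03,0,0,0,0.7,0,0,-0.08,0,0,0,0.7,0,0,-0.15,0,0,0,0.7,0,0,-0.2,0,0,0,0.7,0,0,-0.2,0,0,0,0.7])

```text
clock: 36.22
tcp_pos: [0.5957, 0.11, 0.3084]
orientation: [-3.141, 0.005, -2.991]
force: [0.4, 1.3, -0.3]
opening: 0.0594
grasp_force: 0.0
```

Run:
```python
from h import *
inc([.595,.11,.3])
im,W=cloud("scene"); im2,W2=cloud("side"); cv2.imwrite("pics/f.png",np.hstack([im[120:300,250:450],im2[120:300,250:450]])[:,:,::-1].repeat(2,0).repeat(2,1))
for w in(W,W2):
    m=(abs(w[...,0]-.595)<.04)&(abs(w[...,1]-.11)<.04)&(w[...,2]>.15)&(w[...,2]<.22); p=w[m]; print(len(p),np.percentile(p,[1,99],axis=0).round(3).tolist())
```

```text
inc [0.0011 0.0002 0.0139] [0. 0. 0.] | tcp [0.5957 0.11   0.3084] F [ 0.38  1.34 -0.26] t 36.23 j [ 0.18  0.37  0.33  1.53 -0.    0.03] op 0.0594
242 [[0.581, 0.092, 0.15], [0.612, 0.122, 0.2]]
224 [[0.576, 0.092, 0.15], [0.607, 0.118, 0.198]]
```

View pics/f.png

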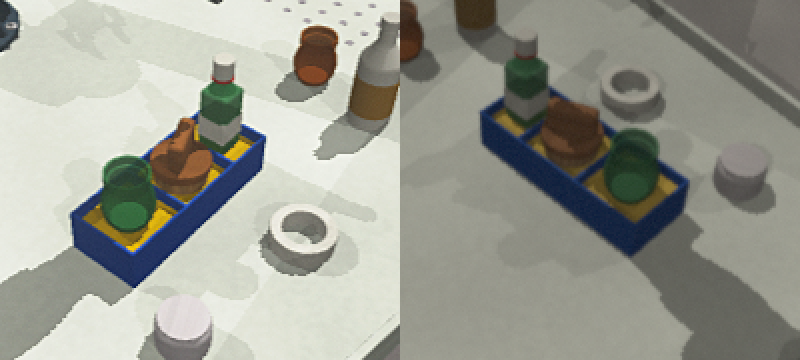

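All three stand upright in their own bays: the bottle at (222,110), the brush at (182,165) and the jar at (128,195) in the scene crop. The gripper is clear, so I'm handing in.

```bash
python3 -c "
from rig import ctrl
print(ctrl.hand_in())"
```

```text
the job is handed in; nothing more can be done
None
```

I packed the caddy and handed the job in at about 36 s: the last pictures show the bottle in the small bay, the brush in the middle bay and the jar in the -y end bay, all upright with the gripper clear, but the hand-in returned no verdict.

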